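Lift the moth tablet out of the drawer with the tongs

TASK

A white moth tablet has been left in the open drawer, and it is poisonous, so nobody should touch it: pick up the tongs, close their jaws on the tablet where it lies, gently because it crumbles, and lift it out until it is a good hand's breadth above the drawer. Finish while still holding it up there in the tongs, quite still, so that I can slip a bag round it; the gripper itself must never touch the tablet, and the drawer and all the other things stay where they are.

Things in the scene. Friction and masses are not known exactly. Their poses are not given: they have to be found in the camera images.
- tongs: Steel kitchen tongs with teal silicone grips and jaws, 230 mm long, 20 mm high, lying on edge on the ledge, 95 g, balanced about the origin. Origin: midway along, on the underside; +x to the jaws, +y to the left arm. Sprung open they are 52 mm wide over the outsides at x = 0 and 58 mm between the jaws; squeezed to 42 mm at x = 0, the jaws are 39 mm apart (51 mm over their outsides); shut on the tablet, 36 mm at x = 0
- tong_left: Left (+y) arm of the tongs, a 3 mm steel strip 20 mm high with a silicone grip from x = -40 to +45 mm of the tongs. Both arms turn about one pin 105 mm behind the tongs' origin and always move together, mirrored. Squeezing them at the tongs' x = 0 takes 5 N to start and 8 N to reach the tablet; let go, they spring open. This origin: on the pin, at the underside
- tong_right: Right (-y) arm of the tongs with its silicone jaw. Origin on the pin, at the underside
- jaw_left (a point): Centre of the left jaw's inner face. The jaws are flat silicone pads, 34 mm long (17 mm either way along the tongs), 20 mm high (10 mm up and down), 6 mm thick; this point is 88 mm ahead of the tongs' origin and 10 mm above the underside
- jaw_right (a point): Centre of the right jaw's inner face, mirrored
- tablet: White moth tablet, a pressed disc 28 mm across and 16 mm high lying flat on the floor of the open drawer, about 13 g. Origin: centre of its underside. It crumbles if either jaw presses it with more than 40 N
- drawers: Pale blue stack of two plastic drawers, 240 mm deep (x), 270 wide (y), 112 high, fixed. Origin: centre of the underside; it opens to -x, front face at x = -120 mm. The upper drawer is pulled out: floor 64 mm above the ledge, 252 mm wide inside, walls 3 mm, walls and front end 96 mm above the ledge. Tablet, thimble and button box lie in it side by side, 80 mm apart across y, in any order
- drawer_front (a point): Middle of the open drawer's front panel (5 mm thick), 96 mm above the ledge, level with its upper edge; the drawer is pulled out 150 to 170 mm and slides if pushed with about 4 N. The tablet lies 68 mm or more behind the panel
- thimble: Steel thimble, 19 mm across, 22 mm high, in the open drawer; origin: centre of its underside
- button_box: Wooden button box, 72 x 52 x 29 mm (33 mm with its brass stud), in the open drawer; origin: centre of its underside
- jar: Glass jar with a metal cap, 68 mm across, 85 mm high, standing on top of the drawers; origin: centre of its underside
- lint_roller: Red plastic lint roller handle, 205 x 22 x 24 mm, lying across the top of the drawers; origin: middle of its underside
- polish_tin: Black shoe polish tin, 76 mm across, 26 mm high, on the ledge; origin: centre of its underside
- brush: Wooden clothes brush, 140 x 45 x 41 mm, on the ledge behind the tongs; origin: centre of its underside
- spool: Orange thread spool, 30 mm across, 42 mm high, standing on top of the drawers; origin: centre of its underside
Not all that is in view belongs to the job. There is more than one size of the tongs; the one meant has the size given above.

How it is judged:
On the way, in this order (a step that is already met when the one before it is completed fails the run):
1. the tongs are gripped and lifted, the tablet still lying untouched (contact force between the fingers and tongs above 0.5 N and height (world z) of tongs above 0.04 m and distance of tablet from where it was at the start of the episode below 0.015 m), for 0.2 s.
2. both jaws close on the tablet in the drawer (contact force between tablet and tong_left above 0.5 N and contact force between tablet and tong_right above 0.5 N and contact force between the fingers and tongs above 0.5 N and height (world z) of tablet below 0.1 m), for 0.2 s.
At the end, for the whole second after the job is handed in: The tablet is pressed between both jaws (over 0.5 N each), its underside 60 mm or more above the drawer's edge (156 mm above the ledge), slower than 30 mm/s, carried only by the tongs, which only the fingers hold; the drawer and all other things are within 30 mm of their starts (contact force between tablet and tong_left above 0.5 N and contact force between tablet and tong_right above 0.5 N and contact force between the fingers and tongs above 0.5 N and height (world z) of tablet above 0.156 m and height (world z) of tongs above 0.12 m and distance between tablet and jaw_left below 0.045 m and distance between tablet and jaw_right below 0.045 m and contact force between tablet and the fingers below 0.05 N and contact force between tablet and drawers below 0.05 N and contact force between tongs and drawers below 0.1 N and linear speed of tablet below 0.03 m/s and distance of each of thimble, button_box, jar, lint_roller, polish_tin, brush, spool, drawer_front from where it was at the start of the episode below 0.03 m); the arm keeps its last pose, push and grip.
It fails at once if the gripper or the arm touches the tablet (contact force between tablet and the fingers above 0.2 N or contact force between tablet and the arm above 0.2 N).
It fails at once if a jaw presses the tablet with more than 40 N (contact force between tablet and tong_left above 40 N or contact force between tablet and tong_right above 40 N).
It fails at once if the open drawer or any other thing is moved by more than 30 mm (distance of any of drawer_front, thimble, button_box, jar, lint_roller, polish_tin, brush, spool from where it was at the start of the episode above 0.03 m).
It also fails if it takes over 45 s, if anything falls off the work surface, if the arm or the gripper's body presses on something with over 40 N, if the wrist force passes 120 N, or if a joint passes its speed limit or range.

ROBOT

A 6-joint arm with a two-finger parallel gripper is mounted at the origin on the work surface. World frame = base frame: x ahead of the robot, y to its left, z up, the work surface at z = 0. Lengths are in m, angles in rad, forces in N, time in s.
With the tool pointing down it reaches from about 0.35 to 0.85 m from the base axis. Payload 8.1 kg.
Tool frame: the origin (TCP) lies at the very end of the fingers, on their centre line; the grasp point (between the pads) lies 19 mm behind it; z points along the fingers, y is the line along which they close (so a half turn about z gives the same grasp; the last joint's range is limited). The gripper opens to 85 mm and grips with 20 to 120 N. Pads are 22 mm wide; open, the fingers measure 114 mm over their backs; the gripper's body (76 mm by 85 mm) begins 54 mm behind the grasp point. The pads swing forward as they close: fully open they stand 13 mm farther back than shut.
Start: joints at [-0.085, 0.13, 1.488, -0, 1.523, -0.085], TCP at [0.6, 0, 0.231] pointing down, gripper open.
Joint ranges: [-2.96, 2.96], [-0.89, 2.26], [0.02, 2.5], [-1.34, 4.48], [0, 2.73], [-2.66, 2.66]. Speed limits (rad/s): [2.39, 2.39, 2.79, 3.14, 3.14, 3.14].

INTERFACE

Orientations are given as [roll, pitch, yaw] about the fixed x, y, z axes, in that order (R = Rz(yaw) Ry(pitch) Rx(roll)).
In Python, from plant import sense, get_image, close_job gives the robot as it stands.
- The arm moves only by the tool move_arm, never from a script. Its argument "commands" is a list of rows, each an object with "slide": the shift along the tool's x, y, z as a fraction of full scale, a list of three; "delta_rot": the turn, a rotation vector about the tool's x, y, z as a fraction of full scale, a list of three; "jaw": the closure, from 0 (fully open) to 1 (shut). In form: [{"slide": [tx, ty, tz], "delta_rot": [wx, wy, wz], "jaw": jaw}, ...]. A call has 1 to 20 rows; each row shifts and turns the commanded pose from where the row before left it, along the tool's axes as they then stand; what a row does not reach is not made up. Full scale, the value 1, is 0.025 m for a shift and 180 degrees for a turn. A row lasts 1/12 s, in which the tool goes at most 41.7 mm and 7.16 degrees, less where a joint would pass 70% of its speed; a pose out of reach is approached as far as the arm can. A call with a number of a shift or a turn outside -1 to 1 is refused whole. A call with a gripper value outside its range is refused whole. The fingers move at their own pace and stop on an object; "newtons" is the grip in N (left out, the last holds). Time passes only in rows, so rows that do not move let the fingers close. It gives the time, the measured TCP pose, the force, the opening and the grip force at its end, in the units of the state.
- sense(): the state, without advancing time (a new reading comes with each control period).
- get_image(name): name is "scene" or "side" or "wrist"; returns a dict with "img" (420x560x3 uint8, blue, green, red), "fx", "fy", "cx", "cy" (pixels), "distortion" ([k1, k2, p1, p2, k3] as OpenCV has them; the pictures are not rectified), "R" (3x3) and "t" (3): a world point X has camera coordinates R X + t; the wrist camera has in their place "T_tool_cam" (4x4, takes a point from camera to tool coordinates, whose origin is the TCP and whose axes are the flange's). Camera axes: x right, y down, z forward; pixel columns grow to the right and rows downward; lengths in m; the calibration is good to about 2 mm. A picture is of the moment at which its call begins: read the wrist's pose just before it. There is no depth.
- close_job(): hands the job in; it is judged then, once.
The state is a dict: "t": time; "joint_pos": joint angles; "qd": joint speeds; "tau": joint torques, N m; "tcp_pos": TCP position; "tool_rot": TCP orientation; "wrist_force": force on the tool from outside, world axes, zero at the start; "ft_torque": the same for the moment, N m; "finger_gap": opening from 0.0 (shut) to 1.0 (fully open); "grasp_force": force on a finger pad.
Only numpy, scipy, OpenCV 4.12 (cv2) and the standard library are available. Lean on these libraries where they do the work, as an engineer would, in place of code of your own. Each camera call takes 0.05 s, during which the arm holds its last target. There are 200 camera calls.

## Working session

There is one attempt and no reset: what is moved stays moved. The work goes in short steps, Python scripts to look and compute and a tool call to move; the robot and the scene stay as the last step left them, time stands still between calls to the robot, and variables do not carry over. Pictures are saved under pics/ and viewed, at most 10 in all, crops included, and the job is handed in when it is done.

Besides the shell and the picture viewer there is one more tool, called as name(argument=value, ...), one argument or row to a line, values as JSON. move_arm: Moves the arm, as the interface text tells. Its arguments: {"type":"object","properties":{"commands":{"type":"array","items":{"type":"object","properties":{"slide":{"type":"array","items":{"type":"number"}},"delta_rot":{"type":"array","items":{"type":"number"}},"jaw":{"type":"number"}}}},"newtons":{"type":"number"}},"required":["commands"]}

```bash
mkdir -p pics; ls; cat > h.py <<'E'
import numpy as np, cv2
from scipy.spatial.transform import Rotation as Ro
from plant import sense, get_image
def cam(name):
    s=sense(); c=get_image(name)
    K=np.array([[c['fx'],0,c['cx']],[0,c['fy'],c['cy']],[0,0,1.]]); D=np.array(c['distortion'],float)
    if 'R' in c: R=np.array(c['R']); t=np.array(c['t'])
    else:
        T=np.array(c['T_tool_cam']); W=np.eye(4); W[:3,:3]=Ro.from_euler('xyz',s['tool_rot']).as_matrix(); W[:3,3]=s['tcp_pos']
        M=np.linalg.inv(W@T); R=M[:3,:3]; t=M[:3,3]
    return dict(img=np.array(c['img']),K=K,D=D,R=R,t=t)
def ray(c,px):
    u=cv2.undistortPoints(np.array(px,float).reshape(-1,1,2),c['K'],c['D']).reshape(-1,2)
    d=np.c_[u,np.ones(len(u))]@c['R']
    return -c['R'].T@c['t'],d
def onz(c,px,z):
    o,d=ray(c,px); return o+d*((z-o[2])/d[:,2])[:,None]
def proj(c,X):
    return cv2.projectPoints(np.array(X,float).reshape(-1,1,3),cv2.Rodrigues(c['R'])[0],c['t'],c['K'],c['D'])[0].reshape(-1,2)
E
python3 - <<'E'
from h import *
print(sense())
for n in('scene','side','wrist'):
    c=cam(n); cv2.imwrite(f'pics/{n}0.png',c['img']); print(n,-c['R'].T@c['t'])
    if n!='wrist': np.savez(n+'0.npz',**c)
a=cv2.imread('pics/scene0.png');b=cv2.imread('pics/side0.png')
E
```

```text
pics
{'t': 0.0, 'joint_pos': array([-8.53934682e-02,  1.31165004e-01,  1.48928591e+00, -3.60784434e-05,
        1.52302999e+00, -8.54374028e-02]), 'qd': array([-0.00040967, -0.00119198, -0.00077391, -0.0008522 , -0.00069388,
       -0.00075663]), 'tau': array([-1.90700346e-03, -5.69404185e+01, -5.00557995e+01, -2.19391650e-04,
        1.44415747e-02,  7.24149572e-05]), 'tcp_pos': array([5.99435386e-01, 6.13988298e-05, 2.30238522e-01]), 'tool_rot': array([-3.13970822e+00, -1.25227873e-04,  1.57084190e+00]), 'wrist_force': array([ 0.12759225,  0.4197749 , -0.62486636]), 'ft_torque': array([-0.0354101 ,  0.03196277, -0.01470232]), 'grasp_force': 0.0, 'finger_gap': 0.9996678004199895}
scene [1.14930307 0.52256556 1.14885371]
side [ 1.27139822 -0.65316781  1.01129281]
wrist [0.60015759 0.07992368 0.37226035]
```

View pics/scene0.png

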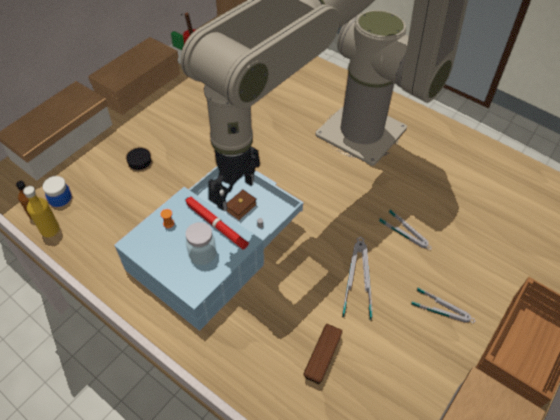

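View pics/side0.png

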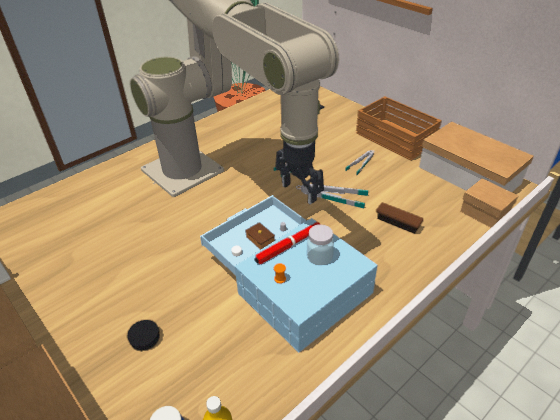

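The scene picture shows three tongs: A (358,280), hinge (360,243); B (405,230); C (442,307). In the side view, the white tablet is at (237,251), the grey thimble at (283,227) and the box at (260,235), all in the drawer. I'll size the three tongs and check the choice in a close crop.

```bash
python3 - <<'E'
from h import *
c=dict(np.load('scene0.npz')); d=dict(np.load('side0.npz'))
P=onz(c,[[360,240],[345,316],[371,317],[428,246],[380,220],[392,211],[469,320],[412,304],[419,290]],.015)
print(P.round(3))
for i in(0,3,6): print('len',np.linalg.norm(P[i]-(P[i+1]+P[i+2])/2),'gap',np.linalg.norm(P[i+1]-P[i+2]))
print('tablet',onz(d,[[237,251]],.072).round(3),'thimble',onz(d,[[283,227]],.075).round(3), onz(c,[[260,222]],.075).round(3))
print('drawer rim front corners',onz(d,[[202,239],[270,199],[376,266]],.096).round(3),'top',onz(d,[[376,266]],.112).round(3))
cv2.imwrite('pics/crop1.png',cv2.resize(c['img'][195:390,290:480],None,fx=3,fy=3,interpolation=cv2.INTER_CUBIC))
E
```

```text
[[0.375 0.225 0.015]
 [0.586 0.316 0.015]
 [0.551 0.367 0.015]
 [0.28  0.38  0.015]
 [0.284 0.234 0.015]
 [0.236 0.244 0.015]
 [0.413 0.564 0.015]
 [0.459 0.429 0.015]
 [0.414 0.424 0.015]]
len 0.22561792178956988 gap 0.0626464460945367
len 0.1424798314931807 gap 0.04911348426420689
len 0.13923460537291782 gap 0.04582904573329751
tablet [[ 0.509 -0.147  0.072]] thimble [[0.528 0.006 0.075]] [[0.526 0.008 0.075]]
drawer rim front corners [[ 0.426 -0.201  0.096]
 [ 0.428  0.046  0.096]
 [ 0.816  0.065  0.096]] top [[0.824 0.053 0.112]]
```

View pics/crop1.png

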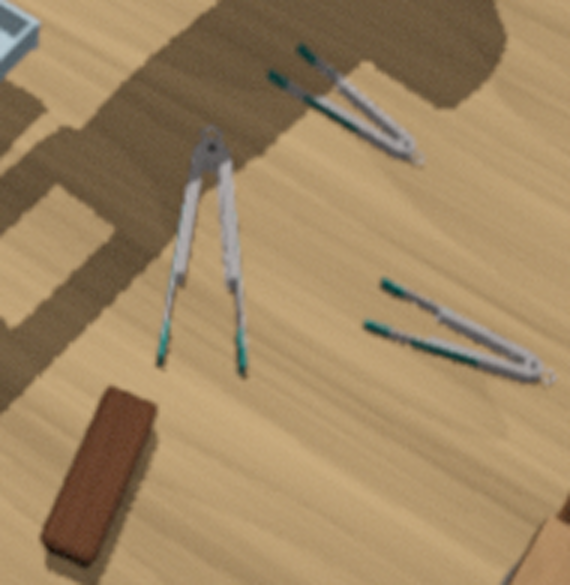

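A is 226 mm long by ray casting; B and C are about 140 mm, so A at (358,280) is the right one. The tablet is at about (0.509, -0.147). I'm setting out above tongs A.

move_arm(
  commands=[
    {"slide":[0.81,-0.37,0],"delta_rot":[0,0,0],"jaw":0},
    {"slide":[0.81,-0.37,0],"delta_rot":[0,0,0],"jaw":0},
    {"slide":[0.81,-0.37,0],"delta_rot":[0,0,0],"jaw":0},
    {"slide":[0.81,-0.37,0],"delta_rot":[0,0,0],"jaw":0},
    {"slide":[0.81,-0.37,0],"delta_rot":[0,0,0],"jaw":0},
    {"slide":[0.81,-0.37,0],"delta_rot":[0,0,0],"jaw":0},
    {"slide":[0.81,-0.37,0],"delta_rot":[0,0,0],"jaw":0},
    {"slide":[0.81,-0.37,0],"delta_rot":[0,0,0],"jaw":0},
    {"slide":[0.81,-0.37,0],"delta_rot":[0,0,0],"jaw":0},
    {"slide":[0.81,-0.37,0],"delta_rot":[0,0,0],"jaw":0},
    {"slide":[0.81,-0.37,0],"delta_rot":[0,0,0],"jaw":0},
    {"slide":[0.81,-0.37,0],"delta_rot":[0,0,0],"jaw":0},
    {"slide":[0.81,-0.37,0],"delta_rot":[0,0,0],"jaw":0},
    {"slide":[0.81,-0.37,0],"delta_rot":[0,0,0],"jaw":0},
  ],
  newtons=20,
)

```text
t: 1.32
tcp_pos: [0.4697, 0.2844, 0.231]
tool_rot: [-3.141, 0.0, 1.571]
wrist_force: [-0.1, 0.0, 0.3]
finger_gap: 0.998
grasp_force: 0.0
```

move_arm(
  commands=[
    {"slide":[0,0,0],"delta_rot":[0,0,0.0364],"jaw":0},
    {"slide":[0,0,0],"delta_rot":[0,0,0.0364],"jaw":0},
    {"slide":[0,0,0],"delta_rot":[0,0,0.0364],"jaw":0},
    {"slide":[0,0,0],"delta_rot":[0,0,0.0364],"jaw":0},
    {"slide":[0,0,0],"delta_rot":[0,0,0.0364],"jaw":0},
    {"slide":[0,0,0],"delta_rot":[0,0,0.0364],"jaw":0},
    {"slide":[0,0,0],"delta_rot":[0,0,0.0364],"jaw":0},
    {"slide":[0,0,0],"delta_rot":[0,0,0.0364],"jaw":0},
    {"slide":[0,0,0],"delta_rot":[0,0,0.0364],"jaw":0},
    {"slide":[0,0,0],"delta_rot":[0,0,0],"jaw":0},
    {"slide":[0,0,0],"delta_rot":[0,0,0],"jaw":0},
  ],
)

```text
t: 2.23
tcp_pos: [0.4703, 0.2834, 0.231]
tool_rot: [-3.142, 0.001, 0.545]
wrist_force: [0.2, -0.2, 0.1]
finger_gap: 1.0
grasp_force: 0.0
```

```bash
python3 - <<'E'
from h import *
c=cam('wrist'); np.savez('w1.npz',**c); cv2.imwrite('pics/w1.png',c['img'])
c=cam('scene'); np.savez('scene1.npz',**c)
s=sense(); print(s['tcp_pos'],s['tool_rot'],s['joint_pos'])
E
```

```text
[0.47040991 0.28345368 0.23110985] [-3.14156162e+00  3.68591973e-04  5.45271139e-01] [ 4.48947789e-01 -6.31652481e-03  1.63093722e+00 -4.56496511e-06
  1.51734183e+00  1.47447323e+00]
```

View pics/w1.png

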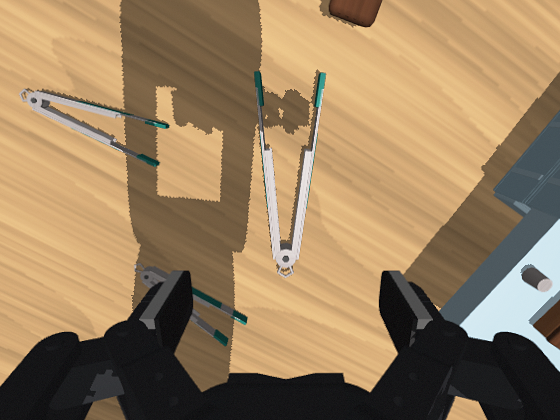

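The wrist view shows tongs A with the pin at (285,258) and the teal jaws at about (260,88) and (320,88). The thimble is at (538,278).

```bash
python3 - <<'E'
from h import *
c=dict(np.load('w1.npz'))
P=onz(c,[[285,258],[258,71],[323,72],[261,105],[318,106]],.02)
print(P.round(4)); pin=P[0,:2]; tip=(P[1]+P[2])[:2]/2; d=tip-pin; L=np.linalg.norm(d); d/=L
print('pin-tip',L,'yaw',np.arctan2(d[1],d[0]),'org',pin+.105*d,'orgB',tip-.105*d,'tipgap',np.linalg.norm(P[1]-P[2]))
o=pin+.105*d
s=sense(); D=np.r_[o,0.003]-s['tcp_pos']; R=Ro.from_euler('xyz',s['tool_rot']).as_matrix()
print('tool delta/25mm',R.T@D/.025,'yaw turn about tool z /180', -(np.arctan2(d[1],d[0])-s['tool_rot'][2])/np.pi)
E
```

```text
[[0.389  0.2354 0.02  ]
 [0.5521 0.3659 0.02  ]
 [0.5852 0.3095 0.02  ]
 [0.5254 0.347  0.02  ]
 [0.5551 0.296  0.02  ]]
pin-tip 0.20683329275156723 yaw 0.5175858076933091 org [0.48019857 0.28732205] orgB [0.47744665 0.28575521] tipgap 0.0653701066453631
tool delta/25mm [0.4183831  0.07106231 9.12423805] yaw turn about tool z /180 0.008812514704412053
```

move_arm(
  commands=[
    {"slide":[0.38,0.06,0],"delta_rot":[0,0,0.009],"jaw":0},
    {"slide":[0,0,0.9],"delta_rot":[0,0,0],"jaw":0},
    {"slide":[0,0,0.9],"delta_rot":[0,0,0],"jaw":0},
    {"slide":[0,0,0.9],"delta_rot":[0,0,0],"jaw":0},
    {"slide":[0,0,0.9],"delta_rot":[0,0,0],"jaw":0},
    {"slide":[0,0,0.9],"delta_rot":[0,0,0],"jaw":0},
    {"slide":[0,0,0.9],"delta_rot":[0,0,0],"jaw":0},
    {"slide":[0,0,0.9],"delta_rot":[0,0,0],"jaw":0},
    {"slide":[0,0,0.9],"delta_rot":[0,0,0],"jaw":0},
    {"slide":[0,0,0.9],"delta_rot":[0,0,0],"jaw":0},
    {"slide":[0,0,0.5],"delta_rot":[0,0,0],"jaw":0},
    {"slide":[0,0,0.4],"delta_rot":[0,0,0],"jaw":0},
    {"slide":[0,0,0],"delta_rot":[0,0,0],"jaw":0},
    {"slide":[0,0,0],"delta_rot":[0,0,0],"jaw":0},
  ],
)

```text
t: 3.5
tcp_pos: [0.4795, 0.2872, 0.0066]
tool_rot: [-3.142, 0.0, 0.514]
wrist_force: [-0.2, 0.4, -0.3]
finger_gap: 0.999
grasp_force: 0.0
```

move_arm(
  commands=[
    {"slide":[0,0,0],"delta_rot":[0,0,0],"jaw":0.5},
    {"slide":[0,0,0],"delta_rot":[0,0,0],"jaw":0.5},
    {"slide":[0,0,0],"delta_rot":[0,0,0],"jaw":0.5},
    {"slide":[0,0,0],"delta_rot":[0,0,0],"jaw":0.5},
    {"slide":[0,0,0],"delta_rot":[0,0,0],"jaw":0.5},
    {"slide":[0,0,0],"delta_rot":[0,0,0],"jaw":0.5},
    {"slide":[0,0,0],"delta_rot":[0,0,0],"jaw":0.5},
    {"slide":[0,0,0],"delta_rot":[0,0,0],"jaw":0.5},
  ],
)

```text
t: 4.17
tcp_pos: [0.4812, 0.288, 0.0086]
tool_rot: [3.141, -0.004, 0.513]
wrist_force: [-0.5, 0.3, 8.0]
finger_gap: 0.502
grasp_force: 8.2
```

move_arm(
  commands=[
    {"slide":[0,0,-0.1],"delta_rot":[0,0,0],"jaw":0.5},
    {"slide":[0,0,-0.2],"delta_rot":[0,0,0],"jaw":0.5},
    {"slide":[0,0,-0.4],"delta_rot":[0,0,0],"jaw":0.5},
    {"slide":[0,0,-0.6],"delta_rot":[0,0,0],"jaw":0.5},
    {"slide":[0,0,-0.6],"delta_rot":[0,0,0],"jaw":0.5},
    {"slide":[0,0,-0.6],"delta_rot":[0,0,0],"jaw":0.5},
    {"slide":[0,0,-0.6],"delta_rot":[0,0,0],"jaw":0.5},
    {"slide":[0,0,-0.6],"delta_rot":[0,0,0],"jaw":0.5},
    {"slide":[0,0,-0.6],"delta_rot":[0,0,0],"jaw":0.5},
    {"slide":[0,0,-0.6],"delta_rot":[0,0,0],"jaw":0.5},
    {"slide":[0,0,-0.6],"delta_rot":[0,0,0],"jaw":0.5},
    {"slide":[0,0,-0.6],"delta_rot":[0,0,0],"jaw":0.5},
    {"slide":[0,0,-0.6],"delta_rot":[0,0,0],"jaw":0.5},
    {"slide":[0,0,-0.6],"delta_rot":[0,0,0],"jaw":0.5},
    {"slide":[0,0,-0.6],"delta_rot":[0,0,0],"jaw":0.5},
    {"slide":[0,0,0],"delta_rot":[0,0,0],"jaw":0.5},
    {"slide":[0,0,0],"delta_rot":[0,0,0],"jaw":0.5},
  ],
)

```text
t: 5.58
tcp_pos: [0.48, 0.2874, 0.2052]
tool_rot: [3.141, -0.003, 0.513]
wrist_force: [0.3, -0.1, -1.4]
finger_gap: 0.499
grasp_force: 5.9
```

```bash
python3 - <<'E'
from h import *
c=cam('wrist'); np.savez('w2.npz',**c); cv2.imwrite('pics/w2.png',c['img'])
c=cam('scene'); np.savez('scene2.npz',**c); d=cam('side'); np.savez('side2.npz',**d)
o=np.zeros((420,780,3),np.uint8); 
a=cv2.resize(dict(np.load('w2.npz'))['img'],(390,292)); o[:292,:390]=a
p=proj(c,[[.50,-.08,.08]])[0].astype(int); q=proj(d,[[.50,-.08,.08]])[0].astype(int); print(p,q)
for k,(im,u) in enumerate(((c['img'],p),(d['img'],q))):
    cr=im[max(u[1]-70,0):u[1]+70,max(u[0]-65,0):u[0]+65]; cr=cv2.resize(cr,(390,420)) if k==1 else cv2.resize(cr,(120,128))
    if k: o[:,390:]=cr
    else: o[292:420,:120]=cr
cv2.imwrite('pics/m2.png',o)
E
```

```text
[239 198] [253 235]
```

View pics/m2.png

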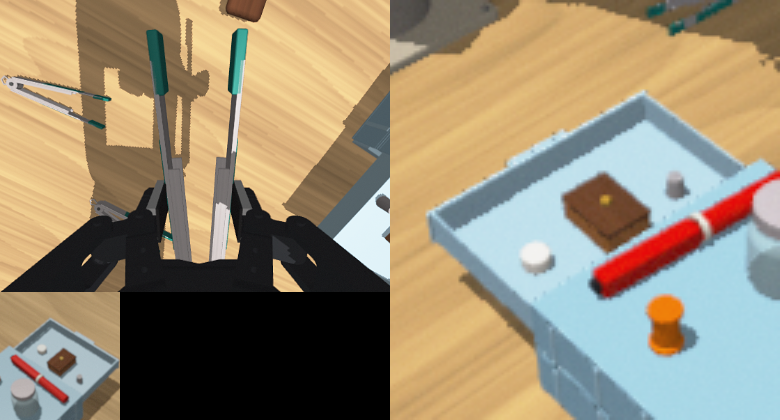

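The tongs are held and lifted: the wrist crop shows the jaws at (157,60) and (238,60). The side crop shows the tablet at (535,257), with the box, thimble and roller end nearby. Next I'll triangulate the tablet and jaws.

```bash
python3 - <<'E'
from h import *
c=dict(np.load('scene2.npz')); d=dict(np.load('side2.npz')); w=dict(np.load('w2.npz'))
def tri(a,b,p,q):
    o1,d1=ray(a,p);o2,d2=ray(b,q);d1=d1[0];d2=d2[0]
    s=np.linalg.lstsq(np.c_[d1,-d2],o2-o1,rcond=None)[0]; A=o1+s[0]*d1;B=o2+s[1]*d2
    return ((A+B)/2).round(4),np.linalg.norm(A-B).round(4)
def blobs(k,lo,hi,win,amin=4):
    hsv=cv2.cvtColor(k['img'],cv2.COLOR_BGR2HSV); m=cv2.inRange(hsv,lo,hi); M=np.zeros_like(m); x0,y0,x1,y1=win; M[y0:y1,x0:x1]=m[y0:y1,x0:x1]
    n,_,st,ce=cv2.connectedComponentsWithStats(M); return [(st[i].tolist(),ce[i].round(1).tolist()) for i in range(1,n) if st[i,4]>=amin]
for k,n,win in((c,'scene',(185,140,290,260)),(d,'side',(200,180,330,300))):
    print(n,'white',blobs(k,(0,0,175),(180,45,255),win)); print(n,'red',blobs(k,(0,150,80),(8,255,255),win,50)); print(n,'brown',blobs(k,(5,90,30),(15,230,130),win,50))
for k,n in((c,'scene'),(d,'side'),(w,'wrist')): print(n,'teal',blobs(k,(80,100,40),(96,255,255),(0,0,560,420),12))
p=proj(c,[[.509,-.147,.072]])
print(p)
E
```

```text
scene white [([228, 156, 25, 16, 39], [239.9, 163.9]), ([185, 168, 105, 92, 4282], [234.7, 214.9]), ([254, 171, 34, 23, 114], [267.1, 179.5])]
scene red [([186, 197, 30, 27, 261], [200.4, 209.6]), ([216, 221, 31, 28, 281], [231.0, 234.3])]
scene brown [([226, 190, 29, 29, 486], [240.3, 204.4])]
side white [([221, 195, 58, 30, 79], [246.9, 209.1]), ([280, 201, 10, 8, 10], [284.5, 204.5]), ([291, 209, 13, 10, 14], [296.8, 213.5]), ([279, 221, 7, 6, 21], [282.1, 223.1]), ([200, 225, 20, 12, 20], [209.5, 230.4]), ([309, 225, 21, 16, 286], [319.7, 232.5]), ([241, 231, 5, 3, 5], [243.0, 232.0]), ([288, 235, 6, 8, 19], [291.1, 238.0]), ([277, 240, 4, 3, 4], [278.5, 241.0]), ([229, 243, 15, 14, 93], [235.9, 249.0]), ([268, 245, 4, 3, 4], [269.5, 246.0]), ([315, 247, 8, 3, 14], [318.4, 247.6]), ([251, 249, 4, 3, 5], [252.4, 249.8]), ([259, 250, 4, 3, 4], [260.5, 251.0]), ([273, 263, 5, 5, 6], [274.7, 264.7])]
side red [([292, 222, 28, 21, 144], [302.7, 233.5]), ([256, 238, 37, 26, 355], [273.9, 250.2])]
side brown [([246, 223, 28, 26, 419], [259.6, 235.6])]
scene teal [([397, 230, 11, 8, 16],
[... 151 characters left out ...]
 7, 3, 14], [415.2, 304.0]), ([430, 310, 19, 6, 21], [439.1, 312.6])]
side teal [([363, 142, 11, 6, 53], [367.8, 144.1]), ([324, 144, 27, 9, 98], [337.2, 148.0]), ([360, 150, 11, 6, 58], [365.4, 152.3]), ([290, 164, 12, 8, 25], [295.8, 167.3]), ([274, 167, 6, 4, 14], [276.1, 168.1])]
wrist teal [([328, 41, 28, 96, 1631], [340.0, 84.0]), ([210, 43, 32, 95, 1829], [226.4, 87.2]), ([63, 120, 57, 13, 86], [91.5, 126.0]), ([134, 137, 25, 9, 109], [146.9, 140.9]), ([127, 173, 24, 12, 139], [138.4, 178.5]), ([334, 252, 2, 13, 14], [334.8, 258.3]), ([330, 292, 2, 16, 16], [330.6, 299.5]), ([179, 305, 6, 7, 26], [181.9, 308.1]), ([233, 332, 15, 15, 121], [240.6, 338.7])]
[[218.77318504 190.35074231]]
```

```bash
python3 - <<'E'
from h import *
c=dict(np.load('scene2.npz')); d=dict(np.load('side2.npz')); w=dict(np.load('w2.npz'))
s=sense(); R=Ro.from_euler('xyz',s['tool_rot']).as_matrix(); T=s['tcp_pos']
hsv=cv2.cvtColor(w['img'],cv2.COLOR_BGR2HSV); m=cv2.inRange(hsv,(80,100,40),(96,255,255)); n,l,st,_=cv2.connectedComponentsWithStats(m)
for i in range(1,n):
    if st[i,4]>1000:
        ct=cv2.findContours((l==i).astype(np.uint8),0,2)[0][0]; ap=cv2.approxPolyDP(ct,3,True)[:,0]
        for dz in(.0114,.004):
            P=onz(w,ap,T[2]+dz); print(dz,ap.tolist(),((P-T)@R*1000).round(0).tolist())
g=cv2.cvtColor(c['img'],cv2.COLOR_BGR2HSV)[180:202,208:232]; print(g[:,:,1])
def tri(a,b,p,q):
    o1,d1=ray(a,p);o2,d2=ray(b,q);d1=d1[0];d2=d2[0]
    t=np.linalg.lstsq(np.c_[d1,-d2],o2-o1,rcond=None)[0]; A=o1+t[0]*d1;B=o2+t[1]*d2
    return ((A+B)/2).round(4),np.linalg.norm(A-B).round(4)
print('tab side',onz(d,[[236.5,250]],.072),'red end side z.124',onz(d,[[257,260]],.124),onz(c,[[188,200]],.124))
print('box',tri(c,d,[[240.3,204.4]],[[259.6,235.6]]))
E
```

```text
0.0114 [[352, 41], [342, 41], [333, 53], [328, 130], [334, 136], [341, 133], [345, 87], [351, 84], [355, 46]] [[104.0, 24.0, -12.0], [104.0, 20.0, -12.0], [100.0, 17.0, -12.0], [72.0, 16.0, -12.0], [69.0, 19.0, -12.0], [71.0, 22.0, -12.0], [88.0, 22.0, -12.0], [89.0, 25.0, -12.0], [102.0, 25.0, -12.0]]
0.004 [[352, 41], [342, 41], [333, 53], [328, 130], [334, 136], [341, 133], [345, 87], [351, 84], [355, 46]] [[105.0, 26.0, -4.0], [105.0, 22.0, -4.0], [101.0, 18.0, -4.0], [71.0, 17.0, -4.0], [69.0, 20.0, -4.0], [70.0, 23.0, -4.0], [88.0, 24.0, -4.0], [90.0, 26.0, -4.0], [104.0, 27.0, -4.0]]
0.0114 [[213, 43], [210, 46], [215, 86], [224, 114], [224, 133], [235, 136], [241, 127], [233, 53], [224, 43]] [[103.0, -27.0, -12.0], [102.0, -29.0, -12.0], [88.0, -28.0, -12.0], [78.0, -25.0, -12.0], [71.0, -25.0, -12.0], [69.0, -21.0, -12.0], [73.0, -18.0, -12.0], [100.0, -20.0, -12.0], [103.0, -23.0, -12.0]]
0.004 [[213, 43], [210, 46], [215, 86], [224, 114], [224, 133], [235, 136], [241, 127], [233, 53], [224, 43]] [[105.0, -29.0, -4.0], [104.0, -30.0, -4.0], [89.0, -29.0, -4.0], [78.0, -26.0
[... 1847 characters left out ...]
 32  34  36  33  33  35  35  34  37  39  36  33  33  34  33
   33  33  34  34  34  33]
 [ 33  34  32  33  30  32  33  33  33  33  32  35  34  34  33  33  33  36
   33  34  34  35  30  20]
 [ 34  34  33  33  33  35  33  33  33  33  33  33  34  33  33  33  34  33
   33  33  34  29   9  44]
 [ 33  35  34  33  34  34  34  34  34  34  31  32  33  33  32  33  34  33
   34  32  24  14  78 137]
 [ 34  33  34  33  34  33  34  34  33  33  34  33  33  34  34  34  33  33
   31  23  14 100 150 149]]
tab side [[ 0.50494906 -0.14558541  0.072     ]] red end side z.124 [[ 0.61082259 -0.15788819  0.124     ]] [[ 0.61186114 -0.1549977   0.124     ]]
box (array([ 0.5127, -0.0674,  0.0782]), np.float64(0.0028))
```

move_arm(
  commands=[
    {"slide":[0,0,0],"delta_rot":[0,0,0.0327],"jaw":0.5},
    {"slide":[0,0,0],"delta_rot":[0,0,0.0327],"jaw":0.5},
    {"slide":[0,0,0],"delta_rot":[0,0,0.0327],"jaw":0.5},
    {"slide":[0,0,0],"delta_rot":[0,0,0.0327],"jaw":0.5},
    {"slide":[0,0,0],"delta_rot":[0,0,0.0327],"jaw":0.5},
    {"slide":[-0.7,0.3,0],"delta_rot":[0,0,0],"jaw":0.5},
    {"slide":[-0.8,0.6,0],"delta_rot":[0,0,0],"jaw":0.5},
    {"slide":[-0.7,0.7,0],"delta_rot":[0,0,0],"jaw":0.5},
  ],
)

```text
t: 6.4
tcp_pos: [0.4227, 0.2468, 0.202]
tool_rot: [3.141, 0.003, 0.0]
wrist_force: [0.3, 0.4, -0.4]
finger_gap: 0.502
grasp_force: 5.9
```

move_arm(
  commands=[
    {"slide":[0,0.83,0],"delta_rot":[0,0,0],"jaw":0.5},
    {"slide":[0,0.83,0],"delta_rot":[0,0,0],"jaw":0.5},
    {"slide":[0,0.83,0],"delta_rot":[0,0,0],"jaw":0.5},
    {"slide":[0,0.83,0],"delta_rot":[0,0,0],"jaw":0.5},
    {"slide":[0,0.83,0],"delta_rot":[0,0,0],"jaw":0.5},
    {"slide":[0,0.83,0],"delta_rot":[0,0,0],"jaw":0.5},
    {"slide":[0,0.83,0],"delta_rot":[0,0,0],"jaw":0.5},
    {"slide":[0,0.83,0],"delta_rot":[0,0,0],"jaw":0.5},
    {"slide":[0,0.83,0],"delta_rot":[0,0,0],"jaw":0.5},
    {"slide":[0,0.83,0],"delta_rot":[0,0,0],"jaw":0.5},
    {"slide":[0,0.83,0],"delta_rot":[0,0,0],"jaw":0.5},
    {"slide":[0,0.83,0],"delta_rot":[0,0,0],"jaw":0.5},
    {"slide":[0,0.83,0],"delta_rot":[0,0,0],"jaw":0.5},
    {"slide":[0,0.83,0],"delta_rot":[0,0,0],"jaw":0.5},
    {"slide":[0,0.83,0],"delta_rot":[0,0,0],"jaw":0.5},
    {"slide":[0,0.83,0],"delta_rot":[0,0,0],"jaw":0.5},
    {"slide":[0,0.83,0],"delta_rot":[0,0,0],"jaw":0.5},
    {"slide":[0,0.83,0],"delta_rot":[0,0,0],"jaw":0.5},
    {"slide":[0,0.6,0],"delta_rot":[0,0,0],"jaw":0.5},
    {"slide":[0,0.3,0],"delta_rot":[0,0,0],"jaw":0.5},
  ],
)

```text
t: 8.07
tcp_pos: [0.4235, -0.1502, 0.2026]
tool_rot: [-3.141, 0.002, -0.002]
wrist_force: [0.4, -0.2, -1.2]
finger_gap: 0.501
grasp_force: 5.9
```

move_arm(
  commands=[
    {"slide":[0,0,0],"delta_rot":[0,-0.0333,0],"jaw":0.5},
    {"slide":[0,0,0],"delta_rot":[0,-0.0333,0],"jaw":0.5},
    {"slide":[0,0,0],"delta_rot":[0,-0.0333,0],"jaw":0.5},
    {"slide":[0,0,0],"delta_rot":[0,-0.0333,0],"jaw":0.5},
    {"slide":[0,0,0],"delta_rot":[0,-0.0333,0],"jaw":0.5},
    {"slide":[0,0,0],"delta_rot":[0,0,0],"jaw":0.5},
    {"slide":[0,0,0],"delta_rot":[0,0,0],"jaw":0.5},
    {"slide":[0,0,0],"delta_rot":[0,0,0],"jaw":0.5},
  ],
)

```text
t: 8.73
tcp_pos: [0.4243, -0.1485, 0.2034]
tool_rot: [-3.141, 0.522, 0.0]
wrist_force: [0.1, 0.1, -1.1]
finger_gap: 0.502
grasp_force: 5.9
```

```bash
python3 - <<'E'
from h import *
s=sense(); print(s['tcp_pos'],s['tool_rot'],s['joint_pos'])
w=cam('wrist'); np.savez('w3.npz',**w); cv2.imwrite('pics/w3.png',w['img'])
d=cam('side'); np.savez('side3.npz',**d); c=cam('scene'); np.savez('scene3.npz',**c)
R=Ro.from_euler('xyz',s['tool_rot']).as_matrix()
print('jaw px',proj(w,s['tcp_pos']+[.087,-.0015,-.0014]@R.T),'tablet px',proj(w,[.507,-.147,.08]))
E
```

```text
[ 0.42429044 -0.14850535  0.20344128] [-3.14125550e+00  5.21603795e-01  3.72255413e-04] [-0.32252893  0.2397507   1.50586131 -0.16700857  1.89085837  1.23545744]
jaw px [[284.10782322  86.5402388 ]] tablet px [[284.62593696   6.0695211 ]]
```

View pics/w3.png

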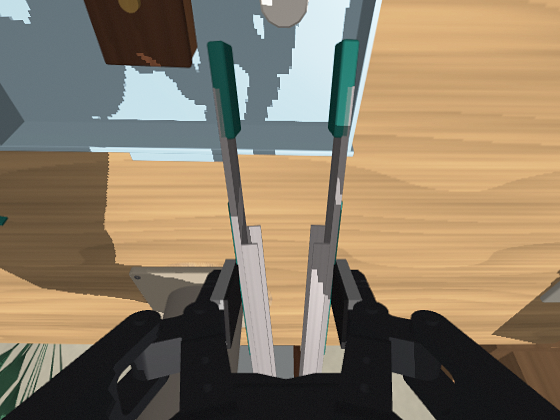

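The wrist view shows the jaws at (224,90) and (343,90), centred on x≈284. The tablet is directly ahead at (285,8), and the box is clear at (150,30). I'll lower part way and look again.

move_arm(
  commands=[
    {"slide":[0.2,0,0.346],"delta_rot":[0,0,0],"jaw":0.5},
    {"slide":[0.2,0,0.346],"delta_rot":[0,0,0],"jaw":0.5},
    {"slide":[0.2,0,0.346],"delta_rot":[0,0,0],"jaw":0.5},
    {"slide":[0.2,0,0.346],"delta_rot":[0,0,0],"jaw":0.5},
    {"slide":[0.2,0,0.346],"delta_rot":[0,0,0],"jaw":0.5},
    {"slide":[0,0,0],"delta_rot":[0,0,0],"jaw":0.5},
    {"slide":[0,0,0],"delta_rot":[0,0,0],"jaw":0.5},
  ],
)

```text
t: 9.47
tcp_pos: [0.4236, -0.1486, 0.1528]
tool_rot: [-3.141, 0.525, 0.0]
wrist_force: [0.5, -0.9, -1.3]
finger_gap: 0.5
grasp_force: 5.9
```

```bash
python3 - <<'E'
from h import *
s=sense(); print(s['tcp_pos'],s['tool_rot'])
ims=[]
for n in('wrist','side','scene'):
    w=cam(n); np.savez(n+'4.npz',**w)
    R=Ro.from_euler('xyz',s['tool_rot']).as_matrix()
    J=[s['tcp_pos']+np.array(v)@R.T for v in([.104,-.0015,.0086],[.087,-.0015,-.0014])]
    print(n,proj(w,J),proj(w,[.507,-.147,.08]))
    u=[285,100] if n=='wrist' else proj(w,[.507,-.147,.08])[0].astype(int)
    h=100 if n=='wrist' else 33
    x0=max(u[0]-h,0);y0=max(u[1]-h,0); print(n,'crop origin',x0,y0,'scale',400/2/h if n!='x' else 0)
    ims.append(cv2.resize(w['img'][y0:y0+2*h,x0:x0+2*h],(260,260) if n=='wrist' else (260,260),interpolation=cv2.INTER_CUBIC))
cv2.imwrite('pics/m4.png',np.hstack(ims))
E
```

```text
[ 0.42356999 -0.14860805  0.1527857 ] [-3.14063946e+00  5.25447319e-01  1.32562452e-04]
wrist [[284.1619545   44.96934843]
 [284.1077737   86.54396082]] [[284.10018269  38.51785276]]
wrist crop origin 185 0 scale 2.0
side [[236.39597725 245.64743969]
 [233.62212925 239.30078715]] [[236.31630482 248.60739227]]
side crop origin 203 215 scale 6.0606060606060606
scene [[218.10353611 185.22102316]
 [220.04176185 178.76847947]] [[219.04566367 187.96703628]]
scene crop origin 186 154 scale 6.0606060606060606
```

View pics/m4.png

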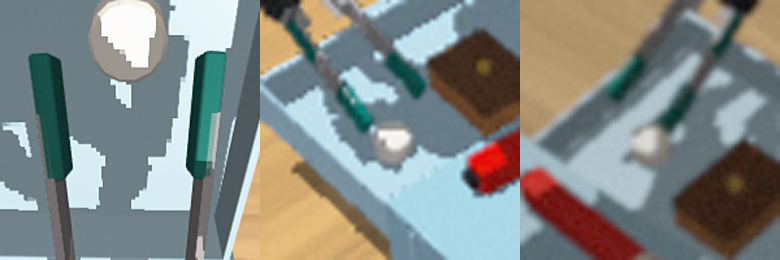

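Wrist crop: the tablet is at crop (128,36), laterally midway between the jaws (60 and 195), and a few mm farther ahead than predicted. Working out the remaining travel now.

```bash
python3 - <<'E'
from h import *
w=dict(np.load('wrist4.npz'))
for z in(.08,.075): print(z,onz(w,[[185+88/1.3,35/1.3],[185+167/1.3,35/1.3],[283.5,80/1.3]],z).round(4).tolist())
E
```

```text
0.08 [[0.5119, -0.1331, 0.08], [0.5119, -0.16, 0.08], [0.4966, -0.1467, 0.08]]
0.075 [[0.5102, -0.1327, 0.075], [0.5102, -0.1604, 0.075], [0.4944, -0.1466, 0.075]]
```

move_arm(
  commands=[
    {"slide":[0.1,0,-0.06],"delta_rot":[0,0,0],"jaw":0.5},
    {"slide":[0.1,0,0.173],"delta_rot":[0,0,0],"jaw":0.5},
    {"slide":[0.1,0,0.173],"delta_rot":[0,0,0],"jaw":0.5},
    {"slide":[0.1,0,0.173],"delta_rot":[0,0,0],"jaw":0.5},
    {"slide":[0.1,0,0.173],"delta_rot":[0,0,0],"jaw":0.5},
    {"slide":[0.1,0,0.173],"delta_rot":[0,0,0],"jaw":0.5},
    {"slide":[0,0,0],"delta_rot":[0,0,0],"jaw":0.5},
    {"slide":[0,0,0],"delta_rot":[0,0,0],"jaw":0.5},
  ],
)

```text
t: 10.28
tcp_pos: [0.4269, -0.1487, 0.1284]
tool_rot: [-3.141, 0.524, -0.0]
wrist_force: [0.2, -0.2, -0.1]
finger_gap: 0.5
grasp_force: 5.9
```

```bash
python3 - <<'E'
from h import *
ims=[]
for n in('wrist','side','scene'):
    w=cam(n); np.savez(n+'5.npz',**w)
    u=[285,100] if n=='wrist' else proj(w,[.507,-.147,.08])[0].astype(int)
    h=100 if n=='wrist' else 33
    x0=max(u[0]-h,0);y0=max(u[1]-h,0)
    ims.append(cv2.resize(w['img'][y0:y0+2*h,x0:x0+2*h],(260,260),interpolation=cv2.INTER_CUBIC))
cv2.imwrite('pics/m5.png',np.hstack(ims))
E
```

```text
(no output)
```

View pics/m5.png

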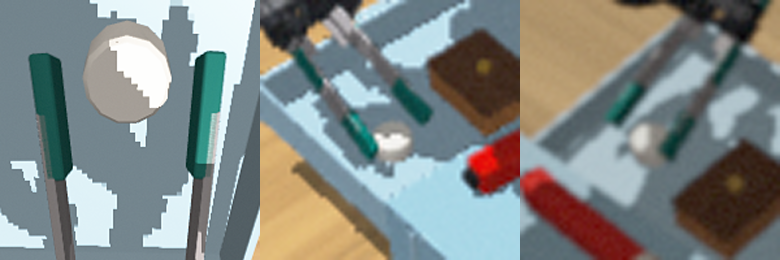

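```bash
python3 - <<'E'
from h import *
w=dict(np.load('wrist5.npz'))
hsv=cv2.cvtColor(w['img'],cv2.COLOR_BGR2HSV)
m=cv2.inRange(hsv,(0,0,90),(40,60,255)); m[110:]=0;m[:,:240]=0;m[:,325:]=0
n,l,st,ce=cv2.connectedComponentsWithStats(m); i=1+st[1:,4].argmax(); print(st[i],ce[i])
x,y,ww,hh,_=st[i]
print('far top edge z.08',onz(w,[[283.5,y]],.08),'near bottom edge z.064',onz(w,[[283.5,y+hh]],.064))
for X in(.505,.508,.511): 
  th=np.linspace(0,6.28,60); P=np.r_[np.c_[X+.014*np.cos(th),-.147+.014*np.sin(th),0*th+.08],np.c_[X+.014*np.cos(th),-.147+.014*np.sin(th),0*th+.064]]
  q=proj(w,P); print(X,q.min(0),q.max(0))
E
```

```text
[ 249   16   68   79 4158] [282.34102934  55.63323713]
far top edge z.08 [[ 0.5270499  -0.14707831  0.08      ]] near bottom edge z.064 [[ 0.48725437 -0.14679699  0.064     ]]
0.505 [249.69511313  24.40578755] [317.45064894 105.17619227]
0.508 [249.09879987  16.50017791] [317.97402516  98.98524779]
0.511 [248.48332557   8.3404575 ] [318.51420969  92.60320076]
```

move_arm(
  commands=[
    {"slide":[0.04,0,0.07],"delta_rot":[0,0,0],"jaw":0.5},
    {"slide":[0,0,0],"delta_rot":[0,0,0],"jaw":0.52},
    {"slide":[0,0,0],"delta_rot":[0,0,0],"jaw":0.53},
    {"slide":[0,0,0],"delta_rot":[0,0,0],"jaw":0.54},
    {"slide":[0,0,0],"delta_rot":[0,0,0],"jaw":0.55},
    {"slide":[0,0,0],"delta_rot":[0,0,0],"jaw":0.56},
    {"slide":[0,0,0],"delta_rot":[0,0,0],"jaw":0.57},
    {"slide":[0,0,0],"delta_rot":[0,0,0],"jaw":0.58},
    {"slide":[0,0,0],"delta_rot":[0,0,0],"jaw":0.6},
    {"slide":[0,0,0],"delta_rot":[0,0,0],"jaw":0.62},
    {"slide":[0,0,0],"delta_rot":[0,0,0],"jaw":0.65},
    {"slide":[0,0,0],"delta_rot":[0,0,0],"jaw":0.7},
    {"slide":[0,0,0],"delta_rot":[0,0,0],"jaw":0.7},
    {"slide":[0,0,0],"delta_rot":[0,0,0],"jaw":0.7},
    {"slide":[0,0,0],"delta_rot":[0,0,0],"jaw":0.7},
  ],
  newtons=20,
)

```text
t: 11.68
tcp_pos: [0.4273, -0.1488, 0.1269]
tool_rot: [-3.142, 0.523, -0.0]
wrist_force: [-0.8, 1.2, 0.0]
finger_gap: 0.406
grasp_force: 19.9
```

move_arm(
  commands=[
    {"slide":[-0.03,0,-0.05],"delta_rot":[0,0,0],"jaw":0.7},
    {"slide":[-0.06,0,-0.104],"delta_rot":[0,0,0],"jaw":0.7},
    {"slide":[-0.1,0,-0.173],"delta_rot":[0,0,0],"jaw":0.7},
    {"slide":[-0.15,0,-0.26],"delta_rot":[0,0,0],"jaw":0.7},
    {"slide":[-0.15,0,-0.26],"delta_rot":[0,0,0],"jaw":0.7},
    {"slide":[-0.15,0,-0.26],"delta_rot":[0,0,0],"jaw":0.7},
    {"slide":[-0.15,0,-0.26],"delta_rot":[0,0,0],"jaw":0.7},
    {"slide":[-0.15,0,-0.26],"delta_rot":[0,0,0],"jaw":0.7},
    {"slide":[-0.15,0,-0.26],"delta_rot":[0,0,0],"jaw":0.7},
    {"slide":[-0.15,0,-0.26],"delta_rot":[0,0,0],"jaw":0.7},
    {"slide":[-0.15,0,-0.26],"delta_rot":[0,0,0],"jaw":0.7},
    {"slide":[-0.15,0,-0.26],"delta_rot":[0,0,0],"jaw":0.7},
    {"slide":[-0.15,0,-0.26],"delta_rot":[0,0,0],"jaw":0.7},
    {"slide":[-0.15,0,-0.26],"delta_rot":[0,0,0],"jaw":0.7},
    {"slide":[-0.15,0,-0.26],"delta_rot":[0,0,0],"jaw":0.7},
    {"slide":[-0.15,0,-0.26],"delta_rot":[0,0,0],"jaw":0.7},
    {"slide":[-0.15,0,-0.26],"delta_rot":[0,0,0],"jaw":0.7},
    {"slide":[-0.1,0,-0.17],"delta_rot":[0,0,0],"jaw":0.7},
    {"slide":[0,0,0],"delta_rot":[0,0,0],"jaw":0.7},
    {"slide":[0,0,0],"delta_rot":[0,0,0],"jaw":0.7},
  ],
)

```text
t: 13.35
tcp_pos: [0.4273, -0.1489, 0.2465]
tool_rot: [3.141, 0.522, -0.0]
wrist_force: [-0.2, 0.4, 0.3]
finger_gap: 0.403
grasp_force: 20.0
```

```bash
python3 - <<'E'
from h import *
ims=[]
for n in('wrist','side','scene'):
    w=cam(n); np.savez(n+'6.npz',**w)
    u=[285,100] if n=='wrist' else proj(w,[.507,-.147,.15])[0].astype(int)
    h=100 if n=='wrist' else 55
    x0=max(u[0]-h,0);y0=max(u[1]-h,0); print(n,x0,y0,proj(w,[.509,-.147,.19]))
    ims.append(cv2.resize(w['img'][y0:y0+2*h,x0:x0+2*h],(260,260),interpolation=cv2.INTER_CUBIC))
cv2.imwrite('pics/m6.png',np.hstack(ims))
E
```

```text
wrist 185 0 [[283.14002021  57.83440841]]
side 179 175 [[233.2261154  219.12289164]]
scene 162 115 [[215.33138759 159.94661015]]
```

View pics/m6.png

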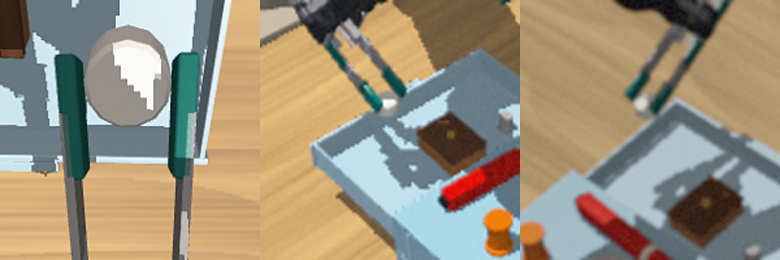

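All three views show the tablet held between the jaws (wrist crop 128,75) and raised about 120 mm. The drawer, box and thimble are undisturbed. I'll let it settle, then hand in.

move_arm(
  commands=[
    {"slide":[0,0,0],"delta_rot":[0,0,0],"jaw":0.7},
    {"slide":[0,0,0],"delta_rot":[0,0,0],"jaw":0.7},
    {"slide":[0,0,0],"delta_rot":[0,0,0],"jaw":0.7},
    {"slide":[0,0,0],"delta_rot":[0,0,0],"jaw":0.7},
  ],
)

```text
t: 13.83
tcp_pos: [0.4271, -0.1488, 0.2462]
tool_rot: [-3.141, 0.523, -0.0]
wrist_force: [-0.1, -0.4, -0.2]
finger_gap: 0.405
grasp_force: 20.0
```

```bash
python3 -c "
from plant import close_job; print(close_job())"
```

```text
the job is handed in; nothing more can be done
None
```

The tongs are holding the tablet still, its underside about 87 mm above the drawer's edge; only the tong jaws gripped it, nothing else in view appeared to move, and the job is handed in, though no verdict came back.

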